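# Jack up the front of the balance table and hold the handle down

## Robot

A 6-joint arm with a two-finger parallel gripper is mounted at the origin on a cart in front of the work surface, level with it; the furniture and walls round the work are solid. World frame = base frame: x ahead of the robot, y to its left, z up, the work surface at z = 0. Lengths are in m, angles in degrees, forces in N, time in s.
With the tool pointing down it reaches from about 0.3 to 0.75 m from the base axis. Payload 8.5 kg.
Tool frame: the origin (TCP) lies at the very end of the fingers, on their centre line; the grasp point (between the pads) lies 19 mm behind it (env.hold_point_z is the distance from the TCP to the grasp point, in m); z points along the fingers, y is the line along which they close (so a half turn about z gives the same grasp; the last joint's range is limited). The gripper opens to 85 mm and grips with 20 to 120 N. Pads are 22 mm wide; open, the fingers measure 114 mm over their backs; the gripper's body (76 mm by 85 mm) begins 54 mm behind the grasp point. The pads swing forward as they close: fully open they stand 13 mm farther back than shut.
Start: joints at [-85.216, 21.807, 74.336, -0, 83.858, -12.336], TCP at [0.162, -0.526, 0.231] pointing down, gripper open.
Joint ranges: [-178.18, 178.18], [-50.72, 133.34], [12.68, 142.11], [-81.47, 261.47], [9.98, 163.14], [-165.26, 165.26]. Speed limits (degrees/s): [136.94, 136.94, 180, 180, 180, 180].

## Interface

Orientations are given as a 3x3 rotation matrix whose columns are the frame's x, y, z axes.
In Python, from rig import env, optics gives the robot as it stands.
- The arm moves only by the shell command python3 -m jog 'ROWS' [OPENING] [FORCE]. ROWS is JSON, a list of rows, each an object with "linear": the shift along the tool's x, y, z in units of 40 mm (1.0 is 40 mm), a list of three; "roll": the turn about the tool's z in units of 5 degrees (1.0 is 5 degrees). A call has 1 to 12 rows; each row shifts and turns the commanded pose from where the row before left it, along the tool's axes as they then stand; what a row does not reach is not made up. A row lasts 1/12 s, in which the tool goes at most 41.7 mm and 7.16 degrees, less where a joint would pass 70% of its speed; a pose out of reach is approached as far as the arm can. A call is refused whole if a number of a shift passes 1 or a number of a turn 1, either way. A call with a gripper value outside its range is refused whole. OPENING is the opening, from -1 (shut) to 1 (fully open), set as the call begins (- or left out, the last holds). The fingers move at their own pace and stop on an object; FORCE is the grip in N (left out, the last holds). Time passes only in rows, so rows that do not move let the fingers close. It gives the time, the measured TCP pose, the force, the opening and the grip force at its end, in the units of the state.
- env.observe(): the state, without advancing time (a new reading comes with each control period).
- optics.get_image(name): name is "side" or "top" or "wrist"; returns the picture (384x512x3 uint8, red, green, blue); there is no depth.
- optics.calibration(name): a dict with "fov_y" (degrees; the focal length in pixels is half the picture's height over the tangent of half this angle, whatever the lens; pixels are square), "cx", "cy" (the principal point, pixels), "D" ([k1, k2, p1, p2, k3] as OpenCV has them; the pictures are not rectified), "T" (4x4, takes a point from camera to world coordinates). Camera axes: x right, y down, z forward; pixel columns grow to the right and rows downward; lengths in m; the calibration is good to about 2 mm. A picture is of the moment at which its call begins: read the wrist's pose just before it. calibration takes no time and is no camera call; for the wrist camera it gives the pose at the moment of the call.
- env.close_job(): hands the job in; it is judged then, once.
The state is a dict: "time_s": time; "q": joint angles; "qvel": joint speeds; "joint_efforts": joint torques, N m; "position": TCP position; "tool_rot": TCP orientation; "ft_force": force on the tool from outside, world axes, zero at the start; "wrist_torque": the same for the moment, N m; "grip_width": finger opening in m; "gripper_force": force on a finger pad.
Only numpy, scipy, OpenCV 4.12 (cv2) and the standard library are available. Lean on these libraries where they do the work, as an engineer would, in place of code of your own. Each camera call takes 0.05 s, during which the arm holds its last target. There are 200 camera calls.

## Task

Rubber pads have to go under the front feet of the stone balance table: set the small ratchet jack flat on the worktop with its round saddle cup under the round lift pad of the table's front lug, then pump its handle with full strokes - press it right down, let it spring right back up, press again - until both front feet stand a good 12 mm clear of the worktop. Finish still pressing the handle down with the fingers, the pad sitting in the cup, so that the front cannot come down while a colleague reaches under. Do not push or lift the table itself, keep the beaker standing on the balance, and leave the loose pads, bottle and tweezers where they lie.

Things in the scene. Friction and masses are not known exactly. Their poses are not given: they have to be found in the camera images.
- jack: Loose ratchet toe jack, 0.86 kg: dark base plate 165 x 72 x 8 mm, narrow grey column with a grey grip head, at one end a steel toe with a round dark cup, at the other a hinged handle with a black paddle. Origin: underside of the base, under the column (base reaches 69 mm to its +x, 96 mm to its -x). x points from handle to cup, z up.
- jack_head (a point): Centre of the jack's grip head, a grey block 34 mm (jack x) by 28 mm (jack y) by 30 mm high, 122 mm above the worktop with the jack standing on it, 8 mm towards +x of the jack's origin. Grip across the 28 mm from above.
- jack_saddle (a point): Centre of the floor of the saddle cup, 45 mm towards +x of the jack's origin; with the ram down the floor is 30 mm and the rim 33 mm above the worktop. The cup is 40 mm across, 34 mm inside, its rim 3 mm high; z up. It rises with the ram.
- jack_paddle (a point): Centre of the upper face of the handle's rubber paddle (54 mm long, 30 wide, 16 thick): press here. Handle up: 112 mm to -x of the jack's origin, 110 mm above the worktop. Fully down: 137 mm to -x, 38 mm above the worktop. Its hinge pin lies along jack y, 33 mm to -x of the origin, 42 mm above the worktop.
- jack_handle (a joint): Handle of the jack: 0 = fully up, where its spring returns it (and where it starts), 0.76 rad = fully down on its stop. Needs about 3 N at the paddle when free and 5 to 9 N under load.
- jack_ram (a joint): Lift of ram, toe and cup, 0 (start) to 0.040 m; one pawl on the handle drives it, another holds it, teeth 7 mm apart. A full handle stroke raises it 16 mm; as the handle goes up it drops 2 to 3 mm onto a tooth: 14 mm gained a stroke. The pad meets the cup floor after 10 mm; two full strokes raise the pad about 20 mm, the front feet 15 mm. It does not come down by itself.
- slab: Balance table: white stone slab in a dark steel frame, 230 x 270 mm, top 76 mm above the worktop, on four round feet, with a white balance on it; 3.6 kg. It tilts about its rear feet when the front is raised. Origin: on the worktop under its centre. Its -x side is the front, with the lug in the middle.
- lift_pad (a point): Centre of the underside of the lift pad, a dark disc of 16 mm diameter under the steel lug (tongue 50 mm wide, 6 thick, sticking out 55 mm from the frame's front, top 52 mm above the worktop). 148 mm to table -x of the table's centre, 40 mm above the worktop; a dark dome screw on the lug's top marks its axis. Bring the cup in from the front, jack x along table x.
- foot_left (a point): Underside of the front foot at the table's +y end; its height is 0 at the start. Foot 32 mm across.
- foot_right (a point): Underside of the front foot at the table's -y end; its height is 0 at the start. Foot 32 mm across.
- beaker: Small glass beaker, 54 mm across, 68 mm high, standing loose on the balance's pan. Origin: centre of its underside.
- pad0: Loose black rubber disc, 42 mm across, 8 mm thick, lying on the worktop; leave alone. Origin: centre of its underside.
- pad1: A second such rubber disc; leave alone. Origin: centre of its underside.
- small_bottle: White screw-cap bottle, 28 mm across, 60 mm high, standing on the worktop; leave alone. Origin: centre of its underside.
- tweezers: Steel tweezers, 122 mm long, lying on the worktop; leave alone. Origin: centre of its underside.
Not all that is in view belongs to the job. There is more than one size of the beaker; the job needs the larger.

How it is judged:
By the outcome, as a careful person would: the job done as asked, in the order asked, and still so for the second after the job is handed in, while the arm keeps its last pose, push and grip.
It also fails if it takes over 54 s, if anything falls off the work surface, if the arm or the gripper's body presses on something with over 40 N, if the wrist force passes 120 N, or if a joint passes its speed limit or range.

## Working session

There is one attempt and no reset: what is moved stays moved. The work goes in short steps, Python scripts to look and compute and a shell command to move; the robot and the scene stay as the last step left them, time stands still between calls to the robot, and variables do not carry over. Pictures are saved under pics/ and viewed, at most 10 in all, crops included, and the job is handed in when it is done.

```bash
ls; mkdir -p pics; cat > h.py <<'E'
import numpy as np, cv2
from rig import env, optics
def K(c):
    f=192/np.tan(np.radians(c['fov_y']/2)); return np.array([[f,0,c['cx']],[0,f,c['cy']],[0,0,1.]])
def ray(c,uv):
    p=cv2.undistortPoints(np.array([[uv]],float),K(c),np.array(c['D'],float))[0,0]
    T=np.array(c['T']); return T[:3,3],T[:3,:3]@np.array([p[0],p[1],1])
def atz(c,uv,z):
    o,d=ray(c,uv); return o+d*(z-o[2])/d[2]
def proj(c,P):
    T=np.linalg.inv(np.array(c['T'])); 
    r,_=cv2.Rodrigues(T[:3,:3]); return cv2.projectPoints(np.array(P,float).reshape(-1,1,3),r,T[:3,3],K(c),np.array(c['D'],float))[0][:,0]
def save(n,f,crop=None,s=1):
    im=optics.get_image(n)
    if crop: im=im[crop[1]:crop[3],crop[0]:crop[2]]
    cv2.imwrite('pics/'+f,cv2.resize(im[:,:,::-1],None,fx=s,fy=s,interpolation=cv2.INTER_CUBIC))
E
python3 - <<'E'
from h import *
save('top','top1.png',None,1.5); save('side','side1.png',None,1.5)
for n in('top','side'):print(optics.calibration(n))
s=env.observe();print(s)
E
```

```text
pics
{'fov_y': 43.23965330704472, 'cx': 252.94503280945486, 'cy': 185.09191449350695, 'D': array([-0.09212167,  0.        ,  0.        ,  0.        ,  0.        ]), 'T': array([[-1.36254146e-02, -9.78550968e-01,  2.05553767e-01,
         2.66855623e-01],
       [-9.99907116e-01,  1.32667456e-02, -3.12308695e-03,
        -2.61369082e-01],
       [ 3.29070228e-04, -2.05577228e-01, -9.78640841e-01,
         1.46737046e+00],
       [ 0.00000000e+00,  0.00000000e+00,  0.00000000e+00,
         1.00000000e+00]])}
{'fov_y': 51.963841470699705, 'cx': 253.41870065293483, 'cy': 190.171481154865, 'D': array([-0.0198424,  0.       ,  0.       ,  0.       ,  0.       ]), 'T': array([[ 0.9426822 , -0.22149634,  0.24957891,  0.24280511],
       [-0.33296724, -0.57510662,  0.74725176, -1.20635456],
       [-0.02197904, -0.78752254, -0.6158938 ,  0.87172648],
       [ 0.        ,  0.        ,  0.        ,  1.        ]])}
{'time_s': 0.1, 'q': array([-8.52168227e+01,  2.18376860e+01,  7.43783985e+01,  4.09338338e-04,
        8.38596417e+01, -1.23352965e+01]), 'qvel': array([-0.01055594, -0.06610511, -0.12759418, -0.0441549 , -0.09366622,
       -0.03879578]), 'joint_efforts': array([ 4.50365595e-03, -4.49218869e+01, -2.31653112e+01, -1.04696724e-04,
        3.69782414e-03, -2.18130043e-05]), 'position': array([ 0.16187335, -0.52536593,  0.23078016]), 'tool_rot': array([[ 9.55698399e-01,  2.94347684e-01, -1.03129427e-04],
       [ 2.94347560e-01, -9.55697535e-01,  1.31766193e-03],
       [ 2.89290199e-04, -1.28964330e-03, -9.99999127e-01]]), 'ft_force': array([0.40196412, 0.26272671, 0.25807531]), 'wrist_torque': array([ 0.00312316, -0.03340153,  0.0495686 ]), 'gripper_force': 0.0, 'grip_width': 0.08547567116264934}
```

View pics/top1.png

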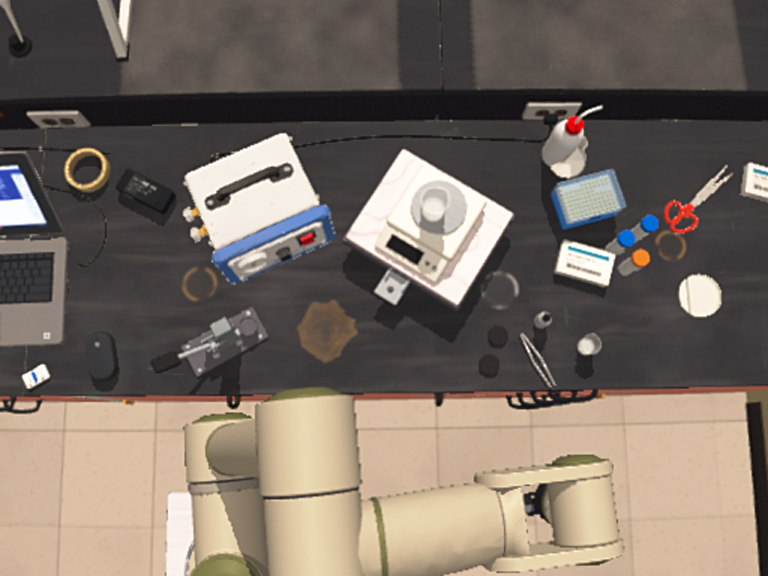

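View pics/side1.png

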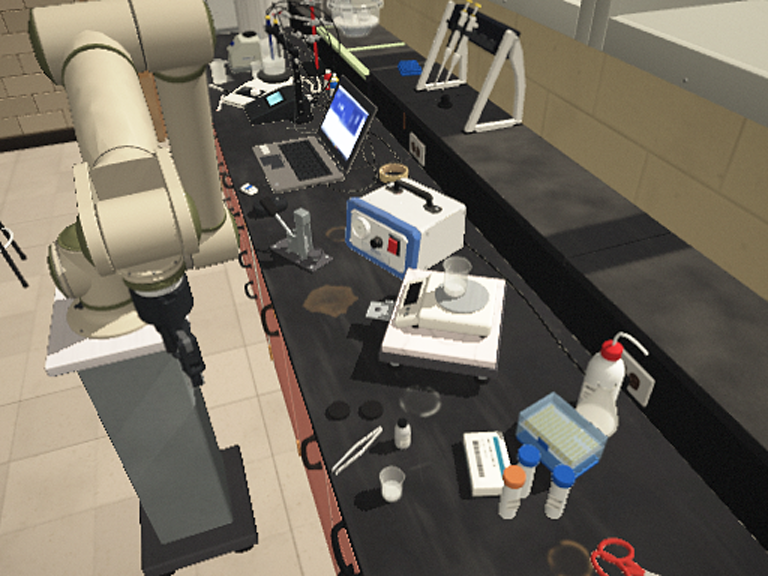

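The top view at 1.5× shows the jack at about (225,342), with its paddle at (165,360) and its head at (219,326). The table is at (430,228) with its lug at (392,286). There are two beakers: one on the balance pan at (435,205), and a small one on the worktop at (589,345). The one on the pan fits the description, because it is larger and stands on the balance. Next, one enlarged crop to confirm that and measure.

```bash
python3 - <<'E'
from h import *
im=optics.get_image('top')[:,:,::-1]
a=cv2.resize(im[195:255,95:195],None,fx=8,fy=8,interpolation=cv2.INTER_CUBIC)[:, :800]
b=cv2.resize(im[95:215,225:350],None,fx=4.8,fy=4.8,interpolation=cv2.INTER_CUBIC)
for i,(c,n) in enumerate(((a,'jackc'),(b,'tabc'))):cv2.imwrite(f'pics/{n}.png',c)
E
```

```text
(no output)
```

View pics/jackc.png

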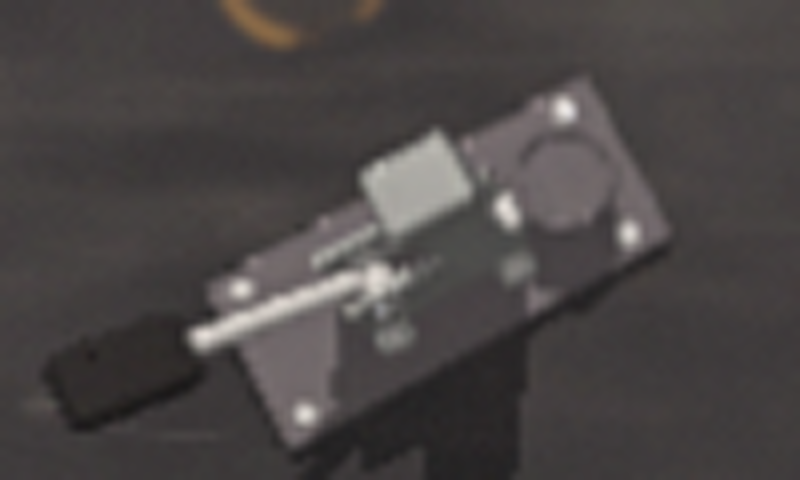

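View pics/tabc.png

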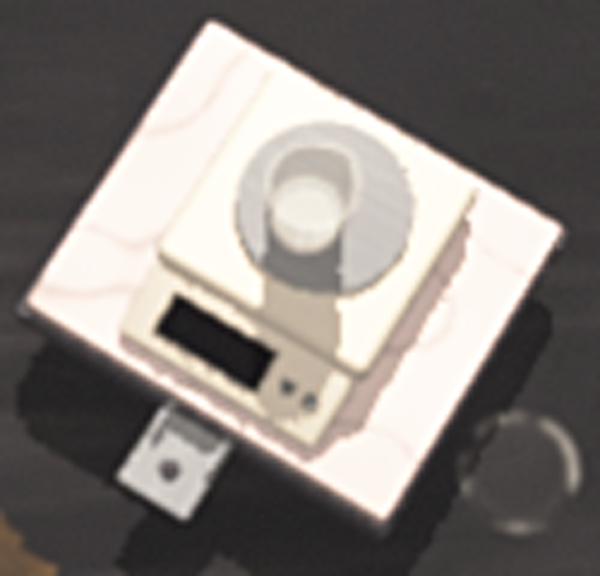

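The crops show the jack's cup centre at (565,182), its head top corners at about (438,130), (475,185), (398,237) and (360,180), and its four base corners. On the table they show the dome screw at (170,469), the slab corners, and the large beaker standing on the pan.

```bash
cat > fit.py <<'E'
from h import *
from scipy.optimize import least_squares
c=optics.calibration('top')
def fit(M,U,x0):
    M=np.array(M);U=np.array(U)
    def W(x):
        k,s=np.cos(x[2]),np.sin(x[2]);return np.c_[x[0]+k*M[:,0]-s*M[:,1],x[1]+s*M[:,0]+k*M[:,1],M[:,2]]
    r=least_squares(lambda x:(proj(c,W(x))-U).ravel(),x0);return r.x,np.round(r.fun.reshape(-1,2),2)
o=lambda L,s,a,b:[((u+.5)/s-.5+a,(v+.5)/s-.5+b) for u,v in L]
E
python3 - <<'E'
from fit import *
M=[(.069,.036,.008),(.069,-.036,.008),(-.096,-.036,.008),(-.096,.036,.008),(.025,.014,.137),(.025,-.014,.137),(-.009,-.014,.137),(-.009,.014,.137),(.045,0,.033),]
j,r=fit(M,o([(585,78),(670,235),(295,450),(210,285),(438,130),(475,185),(398,237),(360,180),(565,182)],8,95,195),[.45,.1,-.9]); print(j[:2],np.degrees(j[2]));print(r)
M=[(.115,.135,.076),(.115,-.135,.076),(-.115,-.135,.076),(-.115,.135,.076),(-.148,0,.054)]
t,r=fit(M,o([(212,20),(563,232),(385,525),(25,300),(170,469)],4.8,225,95),[.6,-.3,-.4]); print(t[:2],np.degrees(t[2]));print(r)
k,s=np.cos(t[2]),np.sin(t[2]);R=np.array([[k,-s],[s,k]])
p=t[:2]+R@[-.148,0]; print('pad',p,'screw ray',atz(c,o([(170,469)],4.8,225,95)[0],.054))
for n,x in(('org',-.045),('head',-.037),('padup',-.157),('paddn',-.182)):print(n,p+R@[x,0])
print('head now',j[:2]+.008*np.array([np.cos(j[2]),np.sin(j[2])]))
E
```

```text
[0.45373349 0.03779183] -60.672663211585714
[[ 0.19 -0.69]
 [ 0.7  -0.06]
 [-0.27  0.19]
 [-0.43  0.19]
 [ 0.5  -0.44]
 [ 0.53  1.32]
 [-0.6   0.89]
 [-0.48 -0.66]
 [-0.13 -0.87]]
[ 0.66520376 -0.36696109] -33.22151991332298
[[-0.33 -2.19]
 [ 2.72 -0.89]
 [ 0.31  1.95]
 [-2.42  0.7 ]
 [-0.25  0.04]]
pad [ 0.54139308 -0.28587522] screw ray [ 0.54150905 -0.28660805  0.054     ]
org [ 0.50374795 -0.26122074]
head [ 0.51044042 -0.26560376]
padup [ 0.41005339 -0.19985846]
paddn [ 0.38913942 -0.18616152]
head now [0.45765188 0.03081714]
```

```bash
cat > to.py <<'E'
import sys
from h import *
def to(p,yang):
    s=env.observe();R=np.array(s['tool_rot']);P=np.array(s['position'])
    d=R.T@(np.array(p)-P)/.04
    a=np.degrees(np.arctan2(R[1,1],R[0,1]))
    print('t',round(s['time_s'],2),'P',P.round(4),'yang',a.round(2),'units',d.round(2),'roll units',(-((yang-a+180)%360-180)/5).round(2),'F',np.round(s['ft_force'],1),'w',round(s['grip_width'],4),'tilt',R[:,2].round(3))
a=list(map(float,sys.argv[1:])); to(a[:3],a[3])
E
python3 -m jog '[{"linear":[0.7,-0.7,0],"roll":0},{"linear":[0.7,-0.7,0],"roll":-1},{"linear":[0,0,0],"roll":-1},{"linear":[0,0,0],"roll":-1},{"linear":[0,0,0],"roll":-1},{"linear":[0,0,0],"roll":-1},{"linear":[0,0,0],"roll":-1},{"linear":[0,0,0],"roll":-1},{"linear":[0,0,0],"roll":-1},{"linear":[0,0,0],"roll":-1},{"linear":[0,0,0],"roll":-1}]' 1 60
python3 to.py .4577 .0308 .2 29.3
```

```text
time_s: 1.07
position: [0.1989, -0.4555, 0.2311]
tool_rot: [[0.385, 0.923, -0.0], [0.923, -0.385, 0.001], [0.0, -0.0, -1.0]]
ft_force: [-0.2, 0.8, 0.4]
grip_width: 0.0856
gripper_force: 0.0
t 1.07 P [ 0.1989 -0.4555  0.2311] yang -22.63 units [13.71  1.29  0.78] roll units -10.39 F [-0.2  0.8  0.4] w 0.0856 tilt [-0.     0.001 -1.   ]
```

```bash

python3 -m jog '[{"linear":[1,0.1,0],"roll":0},{"linear":[1,0.1,0],"roll":0},{"linear":[1,0.1,0],"roll":0},{"linear":[1,0.1,0],"roll":0},{"linear":[1,0.1,0],"roll":0},{"linear":[1,0.1,0],"roll":0},{"linear":[1,0.1,0],"roll":0},{"linear":[1,0.1,0],"roll":0},{"linear":[1,0.1,0],"roll":0},{"linear":[1,0.1,0],"roll":0},{"linear":[1,0.1,0],"roll":0},{"linear":[1,0.1,0],"roll":0}]' >/dev/null
python3 -m jog '[{"linear":[1,0.1,0],"roll":0},{"linear":[0.6,0,0],"roll":-1},{"linear":[0,0,0],"roll":-1},{"linear":[0,0,0],"roll":-1},{"linear":[0,0,0],"roll":-1},{"linear":[0,0,0],"roll":-1},{"linear":[0,0,0],"roll":-1},{"linear":[0,0,0],"roll":-1},{"linear":[0,0,0],"roll":-1},{"linear":[0,0,0],"roll":-1},{"linear":[0,0,0],"roll":-1}]' >/dev/null
python3 to.py .4577 .0308 .2 29.3
python3 -c "
from h import *
save('wrist','w1.png',None,1.5); c=optics.calibration('wrist'); print(c['T'].round(3)); print(proj(c,[(.4577,.0308,.137)])*1.5)"
```

```text
t 2.98 P [0.4582 0.0254 0.2311] yang 27.37 units [0.13 0.05 0.78] roll units -0.39 F [ 0.7 -0.4 -0. ] w 0.0857 tilt [-0.  0. -1.]
[[ 0.886  0.448  0.119  0.427]
 [ 0.464 -0.856 -0.229  0.083]
 [-0.001  0.258 -0.966  0.374]
 [ 0.     0.     0.     1.   ]]
[[399.91355756 278.49715051]]
```

View pics/w1.png

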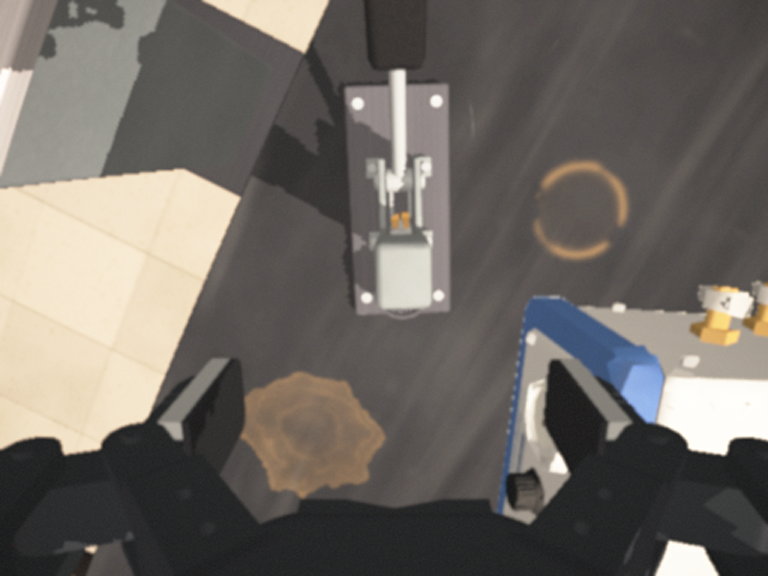

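The wrist picture shows the head's top face centred at about (404,273), against a prediction of (400,278), so the fit is good to about 2 mm. The box on the right has a top corner at about (530,300), so I check its clearance to the fingers.

```bash
python3 - <<'E'
from h import *
from scipy.optimize import least_squares
w=optics.calibration('wrist');t=optics.calibration('top')
R=np.array([[np.cos(np.radians(-60.67)),-np.sin(np.radians(-60.67))],[np.sin(np.radians(-60.67)),np.cos(np.radians(-60.67))]])
h=np.array([.4577,.0308])
print('head',atz(w,(404/1.5,273/1.5),.137))
# box near-left corner top: wrist (530,300), top view approx (217,258)
for a,b in(((530,300),(214,258)),((503,505),(217,281))):
  for z in (0,.06,.09,.12):
    for c,p in((w,a),(t,b)):
        q=atz(c,(p[0]/1.5,p[1]/1.5),z);print(z,q.round(3),'rel head jack-frame',(R.T@(q[:2]-h)).round(3))
E
```

```text
head [0.45816845 0.03413307 0.137     ]
0 [0.573 0.032 0.   ] rel head jack-frame [0.055 0.101]
0 [0.622 0.078 0.   ] rel head jack-frame [0.039 0.166]
0.06 [0.549 0.04  0.06 ] rel head jack-frame [0.037 0.085]
0.06 [0.607 0.064 0.06 ] rel head jack-frame [0.044 0.147]
0.09 [0.538 0.044 0.09 ] rel head jack-frame [0.027 0.076]
0.09 [0.6   0.057 0.09 ] rel head jack-frame [0.046 0.137]
0.12 [0.526 0.049 0.12 ] rel head jack-frame [0.018 0.068]
0.12 [0.593 0.051 0.12 ] rel head jack-frame [0.049 0.127]
0 [ 0.652 -0.14   0.   ] rel head jack-frame [0.244 0.086]
0 [0.573 0.07  0.   ] rel head jack-frame [0.022 0.119]
0.06 [ 0.616 -0.104  0.06 ] rel head jack-frame [0.195 0.072]
0.06 [0.56  0.057 0.06 ] rel head jack-frame [0.027 0.102]
0.09 [ 0.598 -0.086  0.09 ] rel head jack-frame [0.171 0.065]
0.09 [0.554 0.05  0.09 ] rel head jack-frame [0.03  0.093]
0.12 [ 0.58  -0.068  0.12 ] rel head jack-frame [0.146 0.058]
0.12 [0.548 0.043 0.12 ] rel head jack-frame [0.033 0.084]
```

```bash
python3 -m jog '[{"linear":[0.17,0.05,0],"roll":-0.4},{"linear":[0,0,0],"roll":0},{"linear":[0,0,0],"roll":0}]' 0.2 60 >/dev/null; python3 to.py .458 .0325 .103 29.3
```

```text
t 3.28 P [0.4569 0.0328 0.2313] yang 29.06 units [-0.02  0.02  3.21] roll units -0.05 F [-0.4 -0.5  0. ] w 0.0519 tilt [-0.  0. -1.]
```

```bash
python3 -m jog '[{"linear":[0,0,0.7],"roll":0},{"linear":[0,0.02,0.7],"roll":0},{"linear":[0,0,0.7],"roll":0},{"linear":[0,0,0.6],"roll":0},{"linear":[0,0,0.5],"roll":0},{"linear":[0,0,0],"roll":0}]' >/dev/null; python3 to.py .458 .0325 .103 29.3
python3 -m jog '[{"linear":[0,0,0],"roll":0},{"linear":[0,0,0],"roll":0},{"linear":[0,0,0],"roll":0},{"linear":[0,0,0],"roll":0},{"linear":[0,0,0],"roll":0},{"linear":[0,0,0],"roll":0}]' -1 80; python3 to.py .458 .0325 .103 29.3
```

```text
t 3.78 P [0.456  0.033  0.1004] yang 29.04 units [-0.04  0.04 -0.07] roll units -0.05 F [-0.5  0.3 -1.2] w 0.051 tilt [-0.006  0.001 -1.   ]
time_s: 4.28
position: [0.4587, 0.0327, 0.1047]
tool_rot: [[-0.486, 0.874, 0.003], [0.874, 0.486, -0.0], [-0.002, 0.003, -1.0]]
ft_force: [1.7, 1.2, 6.2]
grip_width: 0.0267
gripper_force: 80.8
t 4.28 P [0.4587 0.0327 0.1047] yang 29.11 units [ 0.01 -0.02  0.04] roll units -0.04 F [1.7 1.2 6.2] w 0.0267 tilt [ 0.003 -0.    -1.   ]
```

```bash
python3 -m jog '[{"linear":[0,0,-0.3],"roll":0},{"linear":[0,0,-0.5],"roll":0},{"linear":[0,0,-0.2],"roll":0},{"linear":[-0.3,-0.2,0],"roll":0},{"linear":[-0.6,-0.4,0],"roll":0},{"linear":[-0.7,-0.44,0],"roll":0},{"linear":[-0.7,-0.44,0],"roll":0},{"linear":[-0.7,-0.44,0],"roll":0},{"linear":[-0.7,-0.44,0],"roll":0},{"linear":[-0.7,-0.44,0],"roll":0},{"linear":[-0.6,-0.4,0],"roll":0},{"linear":[-0.3,-0.2,0],"roll":0}]' ;python3 -m jog '[{"linear":[0,0,0],"roll":-0.5},{"linear":[0,0,0],"roll":-1},{"linear":[0,0,0],"roll":-1},{"linear":[0,0,0],"roll":-1},{"linear":[0,0,0],"roll":-1},{"linear":[0,0,0],"roll":-0.7},{"linear":[0,0,0],"roll":-0.3},{"linear":[0,0,0],"roll":0},{"linear":[0,0,0],"roll":0}]'; python3 to.py .4435 -.2218 .108 56.8
python3 -c "
from h import *
save('top','top2.png',(180,110,300,240),4.5); save('side','side2.png',(180,110,380,260),4)"
```

```text
time_s: 5.28
position: [0.4415, -0.2218, 0.1427]
tool_rot: [[-0.485, 0.875, -0.001], [0.875, 0.485, -0.001], [-0.0, -0.001, -1.0]]
ft_force: [0.3, 0.8, -8.9]
grip_width: 0.0269
gripper_force: 81.0
time_s: 6.03
position: [0.4418, -0.2182, 0.1429]
tool_rot: [[-0.835, 0.551, -0.001], [0.551, 0.835, 0.001], [0.001, 0.0, -1.0]]
ft_force: [0.0, -0.1, -8.7]
grip_width: 0.0265
gripper_force: 81.1
t 6.03 P [ 0.4418 -0.2182  0.1429] yang 56.57 units [-0.09 -0.05  0.87] roll units -0.05 F [ 0.  -0.1 -8.7] w 0.0265 tilt [-0.001  0.001 -1.   ]
```

View pics/side2.png

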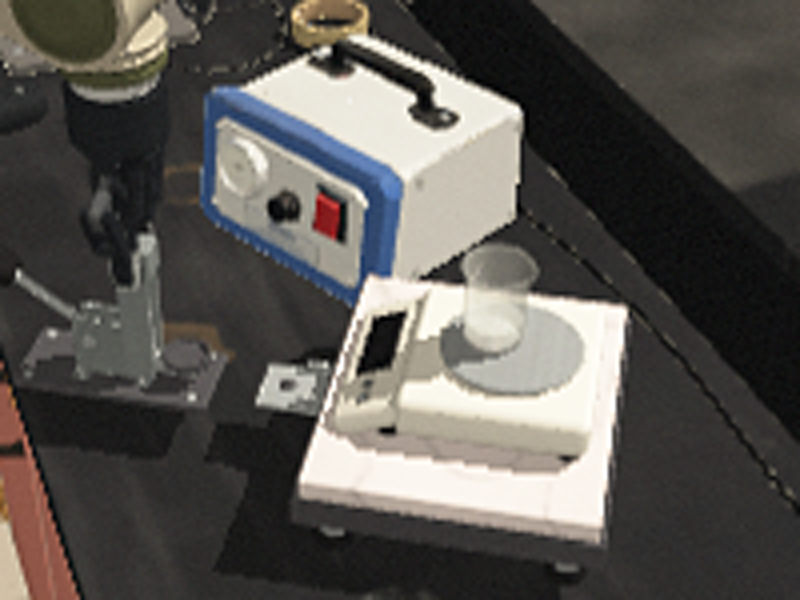

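View pics/top2.png

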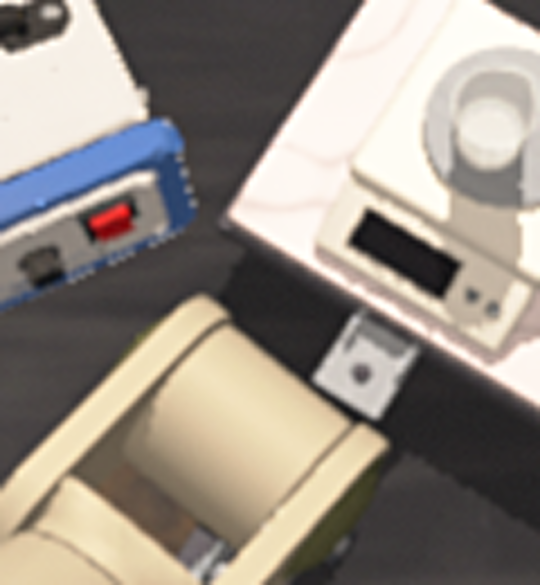

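The side view shows the jack hanging upright in the fingers, cup centre at (188,354) in the crop. The lug's screw is at (290,384) and the beaker is still on the pan. The arm hides the jack in the top view, where the screw is at (362,373).

```bash
python3 - <<'E'
from h import *
s=optics.calibration('side');t=optics.calibration('top')
f=lambda u,v,k,a,b:((u+.5)/k-.5+a,(v+.5)/k-.5+b)
P=np.array(env.observe()['position']);print(P)
a=np.radians(-33.2);d=np.array([np.cos(a),np.sin(a)])
cup=atz(s,f(188,354,4,180,110),.033+P[2]-.1047);sc=atz(s,f(290,384,4,180,110),.054);sct=atz(t,f(362,373,4.5,180,110),.054)
print('cup side',cup,'cup from tcp',P[:2]+.037*d,'screw side',sc,'screw top',sct)
r=np.array([[d[0],d[1]],[-d[1],d[0]]])
print('cup-screw side, in table axes',r@(cup-sc)[:2],' kin vs top',r@(P[:2]+.037*d-sct[:2]))
E
```

```text
[ 0.44194143 -0.21842002  0.14306554]
cup side [ 0.47262805 -0.24347242  0.07136554] cup from tcp [ 0.47290171 -0.23867986] screw side [ 0.54348131 -0.28864526  0.054     ] screw top [ 0.54094011 -0.28670182  0.054     ]
cup-screw side, in table axes [-0.08402247 -0.00099762]  kin vs top [-0.08322717  0.00292774]
```

```bash
python3 -m jog '[{"linear":[0,-0.03,0.3],"roll":-0.05},{"linear":[0,0,0.4],"roll":0},{"linear":[0,0,0.18],"roll":0},{"linear":[0,0,0],"roll":0},{"linear":[0,0,0],"roll":0}]'; python3 to.py .5104 -.2656 .105 56.8
```

```text
time_s: 6.55
position: [0.4415, -0.2196, 0.1082]
tool_rot: [[-0.837, 0.547, -0.0], [0.547, 0.837, 0.0], [0.001, 0.0, -1.0]]
ft_force: [0.7, -0.4, -8.7]
grip_width: 0.027
gripper_force: 80.9
t 6.55 P [ 0.4415 -0.2196  0.1082] yang 56.86 units [-2.07 -0.02  0.08] roll units 0.01 F [ 0.7 -0.4 -8.7] w 0.027 tilt [-0.  0. -1.]
```

```bash
python3 -m jog '[{"linear":[-0.15,0,0],"roll":0},{"linear":[-0.3,0,0],"roll":0},{"linear":[-0.3,0,0],"roll":0},{"linear":[-0.3,0,0],"roll":0},{"linear":[-0.3,-0.02,0],"roll":0},{"linear":[-0.3,0,0],"roll":0},{"linear":[-0.28,0,0],"roll":0},{"linear":[-0.15,0,0],"roll":0},{"linear":[0,0,0],"roll":0},{"linear":[0,0,0],"roll":0}]'; python3 to.py .5104 -.2656 .105 56.8;  python3 -m jog '[{"linear":[0,0,0.04],"roll":0},{"linear":[0,0,0.04],"roll":0},{"linear":[0,0,0.02],"roll":0},{"linear":[0,0,0],"roll":0}]'
python3 -c "
from h import *
save('side','side3.png',(190,120,340,240),5)"
```

```text
time_s: 7.38
position: [0.5106, -0.2657, 0.1082]
tool_rot: [[-0.837, 0.547, -0.0], [0.547, 0.837, 0.0], [0.0, 0.0, -1.0]]
ft_force: [-0.4, -0.1, -9.6]
grip_width: 0.0272
gripper_force: 81.1
t 7.38 P [ 0.5106 -0.2657  0.1082] yang 56.87 units [ 0.01 -0.    0.08] roll units 0.01 F [-0.4 -0.1 -9.6] w 0.0272 tilt [-0.  0. -1.]
time_s: 7.72
position: [0.5104, -0.2655, 0.1046]
tool_rot: [[-0.837, 0.546, -0.0], [0.546, 0.837, 0.0], [0.0, 0.0, -1.0]]
ft_force: [-1.4, 2.3, -2.4]
grip_width: 0.0268
gripper_force: 81.9
```

View pics/side3.png

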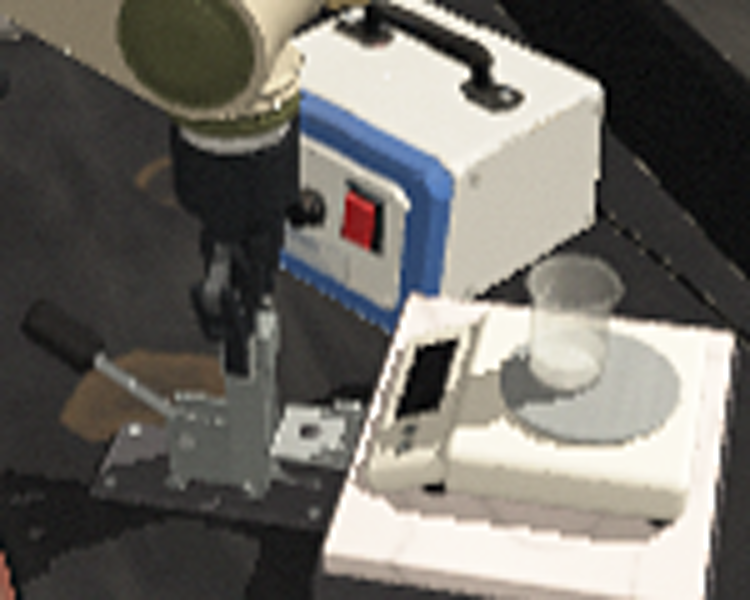

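The jack is down on the worktop, with the lug over the cup and the beaker standing. I release, rise and go over to the paddle.

```bash
python3 -m jog '[{"linear":[0,0,0.03],"roll":0},{"linear":[0,0,0],"roll":0},{"linear":[0,0,0],"roll":0},{"linear":[0,0,0],"roll":0}]' 0.3 20; python3 -m jog '[{"linear":[0,0,-0.4],"roll":0},{"linear":[0,0,-0.6],"roll":0},{"linear":[0,0,-0.6],"roll":0},{"linear":[0.4,0,0],"roll":0},{"linear":[0.6,0,0],"roll":0},{"linear":[0.7,0,0],"roll":0},{"linear":[0.7,0,0],"roll":0},{"linear":[0.6,0,0],"roll":0},{"linear":[0.28,0,0],"roll":0},{"linear":[0,0,0],"roll":0},{"linear":[0,0,0],"roll":0}]';python3 -m jog '[{"linear":[0,0,0],"roll":0},{"linear":[0,0,0],"roll":0},{"linear":[0,0,0],"roll":0},{"linear":[0,0,0],"roll":0},{"linear":[0,0,0],"roll":0},{"linear":[0,0,0],"roll":0}]' -1 60;  python3 to.py .4007 -.1938 .110 56.8
python3 - <<'E'
from h import *
save('wrist','w4.png',None,1.3); save('side','s4.png',(190,120,340,240),5)
P=np.array([.5104,-.2655]);a=np.radians(-33.2);d=np.array([np.cos(a),np.sin(a)])
pts=[(*(P-.120*d),.110),(*(P),.137),(*(P+.037*d),.033)]
print(proj(optics.calibration('wrist'),pts)*1.3)
E
```

```text
time_s: 8.1
position: [0.5109, -0.2661, 0.1033]
tool_rot: [[-0.837, 0.547, 0.001], [0.547, 0.837, -0.001], [-0.001, -0.0, -1.0]]
ft_force: [-0.2, -0.1, -0.3]
grip_width: 0.0554
gripper_force: 0.0
time_s: 9.02
position: [0.4011, -0.1944, 0.1675]
tool_rot: [[-0.837, 0.547, 0.001], [0.547, 0.837, -0.001], [-0.002, -0.0, -1.0]]
ft_force: [0.5, -0.0, 0.1]
grip_width: 0.0555
gripper_force: 0.0
time_s: 9.52
position: [0.4009, -0.1942, 0.1668]
tool_rot: [[-0.837, 0.546, -0.0], [0.546, 0.837, 0.0], [0.0, 0.0, -1.0]]
ft_force: [0.8, -1.2, 0.1]
grip_width: 0.0
gripper_force: 0.0
t 9.52 P [ 0.4009 -0.1942  0.1668] yang 56.87 units [0.01 0.   1.42] roll units 0.01 F [ 0.8 -1.2  0.1] w 0.0 tilt [-0.  0. -1.]
[[342.82568536 292.41853759]
 [342.48098289 529.81898262]
 [342.16288969 449.39642984]]
```

View pics/w4.png

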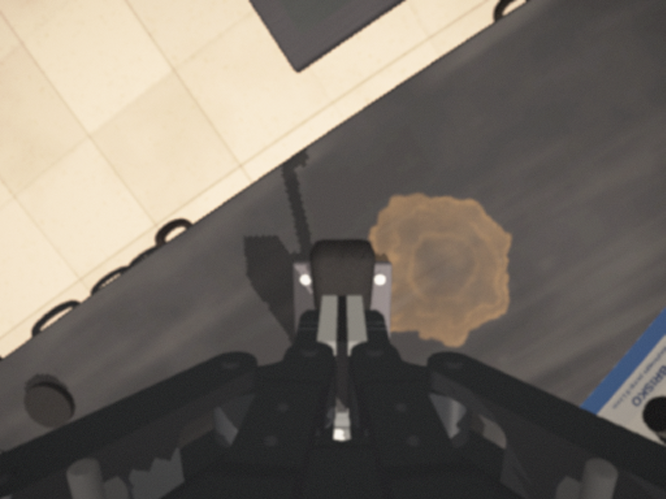

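The wrist view shows the shut fingers centred over the paddle (paddle centre column about 343, as predicted). I press the first stroke.

```bash
python3 -m jog '[{"linear":[0,0,0.5],"roll":0},{"linear":[0,0,0.5],"roll":0},{"linear":[0,0,0.3],"roll":0},{"linear":[0.01,0,0.1],"roll":0},{"linear":[0.02,0,0.15],"roll":0},{"linear":[0.03,0,0.15],"roll":0},{"linear":[0.03,0,0.15],"roll":0}]'
python3 -m jog '[{"linear":[0.03,0,0.2],"roll":0},{"linear":[0.03,0,0.2],"roll":0},{"linear":[0.03,0,0.2],"roll":0},{"linear":[0.03,0,0.2],"roll":0},{"linear":[0.02,0,0.2],"roll":0},{"linear":[0.02,0,0.2],"roll":0},{"linear":[0,0,0.1],"roll":0},{"linear":[0,0,0],"roll":0}]'
```

```text
time_s: 10.2
position: [0.3979, -0.1923, 0.093]
tool_rot: [[-0.837, 0.547, 0.001], [0.547, 0.837, -0.001], [-0.001, -0.0, -1.0]]
ft_force: [-0.6, 0.3, 1.5]
grip_width: -0.0002
gripper_force: 0.7
time_s: 10.87
position: [0.392, -0.1883, 0.0403]
tool_rot: [[-0.837, 0.547, -0.001], [0.547, 0.837, 0.001], [0.002, 0.0, -1.0]]
ft_force: [-2.0, 1.1, 4.6]
grip_width: -0.0001
gripper_force: 2.5
```

```bash
python3 -m jog '[{"linear":[0,0,0.07],"roll":0},{"linear":[0,0,0.05],"roll":0},{"linear":[0,0,0],"roll":0}]'
python3 -m jog '[{"linear":[0,0,0.05],"roll":0},{"linear":[0,0,0],"roll":0}]'
```

```text
time_s: 11.12
position: [0.3922, -0.1884, 0.0369]
tool_rot: [[-0.838, 0.546, -0.0], [0.546, 0.838, 0.0], [0.0, -0.0, -1.0]]
ft_force: [-5.4, 3.9, 19.2]
grip_width: 0.0
gripper_force: 10.1
time_s: 11.28
position: [0.3922, -0.1885, 0.0356]
tool_rot: [[-0.838, 0.546, 0.0], [0.546, 0.838, -0.001], [-0.001, -0.0, -1.0]]
ft_force: [-8.4, 5.2, 30.9]
grip_width: -0.0001
gripper_force: 16.0
```

The handle is on its stop (force rose to 31 N). I let it spring fully up and check the side view.

```bash
python3 -m jog '[{"linear":[0,0,-0.2],"roll":0},{"linear":[-0.03,0,-0.25],"roll":0},{"linear":[-0.04,0,-0.25],"roll":0},{"linear":[-0.04,0,-0.25],"roll":0},{"linear":[-0.04,0,-0.25],"roll":0},{"linear":[-0.04,0,-0.25],"roll":0},{"linear":[-0.03,0,-0.25],"roll":0},{"linear":[-0.03,0,-0.3],"roll":0},{"linear":[0,0,-0.35],"roll":0},{"linear":[0,0,0],"roll":0},{"linear":[0,0,0],"roll":0},{"linear":[0,0,0],"roll":0}]'
python3 -c "
from h import *
save('side','s5.png',(190,120,340,240),5)"
```

```text
time_s: 12.28
position: [0.4005, -0.1939, 0.1275]
tool_rot: [[-0.837, 0.547, -0.001], [0.547, 0.837, 0.001], [0.001, 0.0, -1.0]]
ft_force: [-0.2, 0.1, 0.6]
grip_width: 0.0003
gripper_force: 0.0
```

View pics/s5.png

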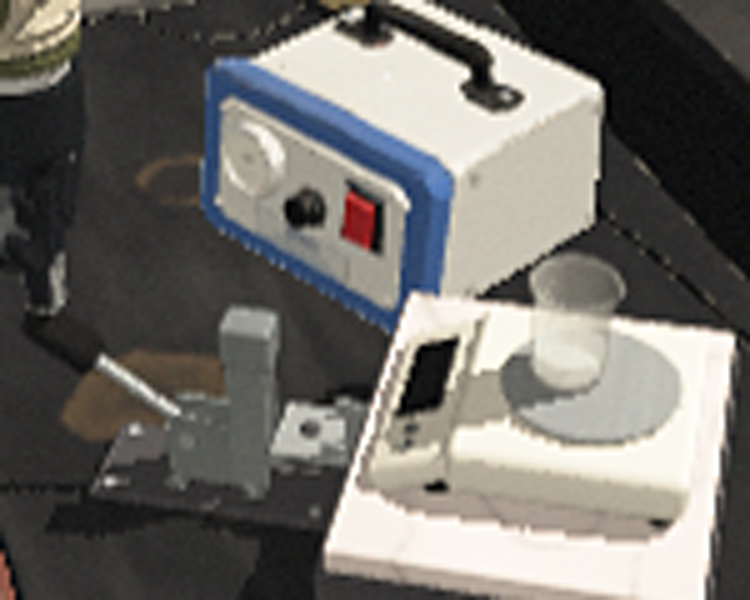

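The jack hasn't shifted, the handle is fully up, and the lug screw has risen by about 4 crop pixels (roughly 4 mm), as expected. Second stroke, then hold.

```bash
python3 -m jog '[{"linear":[0,0,0.2],"roll":0},{"linear":[0.01,0,0.2],"roll":0},{"linear":[0.02,0,0.2],"roll":0},{"linear":[0.03,0,0.2],"roll":0},{"linear":[0.03,0,0.2],"roll":0},{"linear":[0.03,0,0.2],"roll":0},{"linear":[0.03,0,0.2],"roll":0},{"linear":[0.03,0,0.2],"roll":0},{"linear":[0.03,0,0.2],"roll":0},{"linear":[0.02,0,0.2],"roll":0},{"linear":[0.02,0,0.2],"roll":0},{"linear":[0,0,0],"roll":0}]'
python3 -m jog '[{"linear":[0,0,0.08],"roll":0},{"linear":[0,0,0.07],"roll":0},{"linear":[0,0,0],"roll":0},{"linear":[0,0,0],"roll":0}]'
```

```text
time_s: 13.33
position: [0.392, -0.1883, 0.0386]
tool_rot: [[-0.837, 0.547, -0.001], [0.547, 0.837, 0.001], [0.002, 0.0, -1.0]]
ft_force: [-0.2, 0.7, 3.9]
grip_width: -0.0003
gripper_force: 2.3
time_s: 13.67
position: [0.3923, -0.1885, 0.0352]
tool_rot: [[-0.838, 0.546, 0.0], [0.546, 0.838, -0.001], [-0.001, -0.0, -1.0]]
ft_force: [-7.3, 4.7, 35.0]
grip_width: -0.0002
gripper_force: 17.8
```

I've used all 10 picture views, so I verify numerically, tracking the features from before pumping to now in the side camera.

```bash
python3 -m jog '[{"linear":[0,0,-0.04],"roll":0},{"linear":[0,0,0],"roll":0},{"linear":[0,0,0],"roll":0}]' | grep -E 'time|pos|ft'
python3 - <<'E'
from h import *
from scipy.spatial.transform import Rotation as Ro
from scipy.optimize import least_squares
save('side','s6.png',(190,120,340,240),5)
A=cv2.imread('pics/s4.png',0);B=cv2.imread('pics/s6.png',0);c=optics.calibration('side')
U={'screw':(313,433),'knob':(406,432),'display':(430,380),'slabL':(412,297),'head':(249,335),'basebolt':(315,512),'beaker':(572,365),'balcorner':(437,487),'redsw':(361,218)}
res={}
for n,(u,v) in U.items():
    h=28;t=A[v-h:v+h,u-h:u+h];w=75
    y0=max(0,v-h-w);x0=max(0,u-h-w);m=cv2.matchTemplate(B[y0:v+h+w,x0:u+h+w],t,cv2.TM_CCOEFF_NORMED)
    _,s,_,l=cv2.minMaxLoc(m);res[n]=((l[0]+x0-u+h)/5,(l[1]+y0-v+h)/5);print(n,res[n],round(s,2))
a=np.radians(-33.2);R=np.array([[np.cos(a),-np.sin(a),0],[np.sin(a),np.cos(a),0],[0,0,1]]);o=np.array([.6652,-.367,0])
def pred(p,lift):
    th=np.arcsin(lift/.2368);q=Ro.from_euler('y',th).apply(np.array(p)-[.0888,0,0])+[.0888,0,0]
    P=lambda x:proj(c,[o+R@x])[0]
    return P(q)-P(np.array(p))
for L in(.004,.016,.018,.020,.022):print(L,'screw',pred((-.148,0,.054),L).round(2),'slabL',pred((-.115,.135,.076),L).round(2),'beaker',pred((.03,.02,.12),L).round(2))
E
```

```text
time_s: 13.92
position: [0.3922, -0.1884, 0.0364]
ft_force: [-4.8, 3.7, 24.2]
screw (1.6, -4.6) 0.9
knob (2.8, -3.4) 0.86
display (3.0, -4.0) 0.94
slabL (1.4, -3.6) 0.87
head (0.0, 0.0) 1.0
basebolt (1.0, -0.6) 0.98
beaker (3.8, -1.0) 0.97
balcorner (2.6, -2.8) 0.97
redsw (0.0, 0.0) 1.0
0.004 screw [ 0.25 -0.91] slabL [ 0.38 -0.76] beaker [ 0.69 -0.16]
0.016 screw [ 1.15 -3.63] slabL [ 1.63 -3.03] beaker [ 2.78 -0.6 ]
0.018 screw [ 1.32 -4.08] slabL [ 1.85 -3.4 ] beaker [ 3.13 -0.66]
0.02 screw [ 1.49 -4.53] slabL [ 2.08 -3.78] beaker [ 3.49 -0.72]
0.022 screw [ 1.67 -4.97] slabL [ 2.32 -4.15] beaker [ 3.84 -0.78]
```

```bash
python3 -c "
from rig import env
print(env.close_job())"
```

```text
the job is handed in; nothing more can be done
None
```

I handed the job in at about 14 s: the jack stands under the front lug after two full strokes. Side-camera tracking puts the pad about 20 mm up, so the front feet should be about 15 mm clear. The fingers still press the handle on its stop with about 24 N, and the beaker moved up with the balance as expected.

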